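Level the counter scale with the spirit-level plate

ROBOT

A 7-joint arm with a two-finger parallel gripper is mounted at the origin on a cart in front of the work surface, level with it; the furniture and walls round the work are solid. World frame = base frame: x ahead of the robot, y to its left, z up, the work surface at z = 0. Lengths are in m, angles in rad, forces in N, time in s.
With the tool pointing down it reaches from about 0.425 to 0.95 m from the base axis. Payload 4.7 kg.
Tool frame: the origin (TCP) lies midway between the tips of the shut fingers; the grasp point (between the pads) lies 19 mm behind it; z points along the fingers, y is the direction in which the jaws open and shut (so a half turn about z gives the same grasp; the last joint's range is limited). The gripper opens to 85 mm and grips with 20 to 120 N. Pads are 22 mm wide; open, the fingers measure 114 mm over their backs; the gripper's body (76 mm by 85 mm) begins 54 mm behind the grasp point. The pads swing forward as they close: fully open they stand 13 mm farther back than shut.
Start: joints at [-1.376, 0.469, -0.049, 1.532, 0.024, 1.141, -0.082], TCP at [0.15, 0.658, 0.231] pointing down, gripper open.
Joint ranges: [-2.59, 2.59], [-0.33, 1.99], [-1.39, 1.29], [0.1, 2.45], [-1.04, 4.18], [0.21, 1.99], [-2.66, 2.66]. Speed limits (rad/s): [2.57, 2.57, 3.14, 3.14, 3.14, 3.14, 3.14].

INTERFACE

Orientations are given as [roll, pitch, yaw] about the fixed x, y, z axes, in that order (R = Rz(yaw) Ry(pitch) Rx(roll)).
In Python, from rig import robot, imaging, spot_in, pinpoint gives the robot as it stands.
- The arm moves only by the tool servo_tool, never from a script. Its argument "deltas" is a list of rows, each an object of numbers: "x", "y", "z": the shift along the world's x, y, z in m; "wx", "wy", "wz": the turn, a rotation vector about the world's x, y, z in rad; "claw": the opening, from 0 (shut) to 1 (fully open). A call has 1 to 12 rows; each row shifts and turns the commanded pose from where the row before left it; what a row does not reach is not made up. A row lasts 1/10 s, in which the tool goes at most 50 mm and 8.59 degrees, less where a joint would pass 70% of its speed; a pose out of reach is approached as far as the arm can. A call is refused whole if a number of a shift passes 0.05 or a number of a turn 0.15, either way. A call with a gripper value outside its range is refused whole. The fingers move at their own pace and stop on an object; "force" is the grip in N (left out, the last holds). Time passes only in rows, so rows that do not move let the fingers close. It gives the time, the measured TCP pose, the force and the opening at its end, in the units of the state.
- robot.get_obs(): the state, without advancing time (a new reading comes with each control period).
- imaging.capture(name): name is "scene" or "top" or "wrist"; returns a dict with "color" (480x640x3 uint8, red, green, blue), "z_map" (480x640 float32, m along the optical axis (not along the pixel's ray), 0 where there is no reading), "camera_matrix" (3x3 intrinsics, pixels), "rvec" (rotation vector, rad) and "tvec" (3), from world to camera coordinates, as OpenCV has them. Camera axes: x right, y down, z forward; pixel columns grow to the right and rows downward; lengths in m; the calibration is good to about 2 mm. A picture is of the moment at which its call begins.
- robot.finish_job(): hands the job in, once; it reports no verdict.
Trained networks look in the newest picture that a camera, given by its name, has taken for a name from the list of things; names that differ only in an ending like _2 or _b are one class to them, and where a whole thing is asked for, a point or a joint stands for the part that bears it (a point fixed in the world has none). Each returns a list of dicts, best first, with "score" (0 to 1); they miss things now and then, are a little off and sometimes report something else, mostly with a low value. They report only what shows in the picture. A call takes as long as a camera call.
- spot_in(camera, thing): "extent" ([left, top, width, height] in pixels, round what is visible of it).
- pinpoint(camera, thing): "uv" ([column, row] in pixels: a listed point, or the origin of a listed thing).
The state is a dict: "time_s": time; "qpos": joint angles; "qd": joint speeds; "joint_torque": joint torques, N m; "ee_pos": TCP position; "ee_rot": TCP orientation; "contact_force": force on the tool from outside, world axes, zero at the start; "torque": the same for the moment, N m; "opening": finger opening in m.
Only numpy, scipy, OpenCV 4.12 (cv2) and the standard library are available. Lean on these libraries where they do the work, as an engineer would, in place of code of your own. Each camera call takes 0.05 s, during which the arm holds its last target. There are 200 camera calls.

TASK

Lift the white level plate by its blue block, lower it over the two pins of the counter scale until it lies flush on the deck, and let go of it. Then grip the red push-to-turn knob of the levelling foot, press it fully down and, keeping it down, turn it until the bubble stands between the two black lines; finish like that, still gripping the knob and holding it fully down while I fetch the lock nut. Leave the other things on the counter where they are.

Things in the scene. Friction and masses are not known exactly. Their poses are not given: they have to be found in the camera images.
- gauge_grip (a point): Centre of the blue block on the white level plate (loose, about 0.35 kg; plate 150 (x) x 106 (y) x 8 mm, lying flat). The block, 84 long (x) x 26 wide (y) x 40 mm high, stands on the plate's middle; this point is 28 mm above the plate's underside and 20 mm above its upper face. z up, x along block and plate. Grasp it across its width from above. The plate fits either way round.
- gauge_hole (a point): One of the plate's two through holes, 12.5 mm wide, at its upper face, on the plate's long axis 60 mm from the middle (+x side); the other is 60 mm to the other side.
- bubble (a joint): White bubble, 16 mm long, in the green tube that lies along the block's top and rises 8 mm above it. Value in rad = tilt of the plate: 0 = bubble midway between the two black lines, + = bubble (and higher end) towards the plate's +x; 0.01 is 2.5 mm of bubble travel. The lines' inner edges are 24 mm apart: it lies between them within 0.016 (4 mm). Settles in under 1 s.
- deck_seat (a point): Centre of the upper face of the scale's grey steel weighing deck, 160 (x) x 114 (y) mm, 48 mm above the counter. x: its long axis; z: its upward normal; the deck rocks about its middle cross axis (y), up to 0.06 rad. The scale's dark base is fixed. The plate is seated when flat on the deck, pins through both holes: the block's centre is then 28 mm above this point along z.
- deck_pin (a point): Foot, at the deck's upper face, of one of the two upright brass pins: 10 mm thick, 14 mm high, tapered over the last 4 mm, 60 mm from the deck's centre along its long axis (+x side; the other pin is 60 mm to the other side).
- foot_grip (a point): On the vertical axis of the levelling foot's knob, half-way up its red round grip (42 mm across, 34 mm high), which stands on a black round skirt 62 mm across. This point is 17 mm above the skirt's upper face and 67 mm above the counter while the knob is up. The knob is at the scale's narrow end, 160 mm from deck_seat on its -x side.
- foot_top (a point): Middle of the knob's top face, 17 mm above foot_grip. Turning the knob clockwise seen from above raises the knob's end of the deck, counter-clockwise lowers it: 0.04 rad of deck tilt (10 mm of bubble travel) per rad of turn. It stays where it is turned to (friction 0.1 N m). At the start it is 0.7 to 1.4 rad from level.
- foot (a joint): How far the knob is pressed down against its spring, in m: 0 = up, 0.005 = fully down on its stop. 2.5 N to start, 8 N to hold fully down; it springs up when let go. Pressing alone does not tilt the deck. It is a push-to-turn knob: it is to be turned only while pressed down.
- terminal: Bystander: card payment terminal, black, 173 x 80 x 43 mm; origin at the centre of its underside
- stapler: Bystander: red stapler, 155 x 36 x 50 mm; origin at the centre of its underside
- tag_box: Bystander: light blue small card box, 60 x 85 x 45 mm; origin at the centre of its underside
- button_tin: Bystander: grey-green round tin, 70 mm across, 46 mm high; origin at the centre of its underside
- blue_spool: Bystander: spool of dark blue thread, 30 mm across, 55 mm high, standing; origin at the centre of its underside
- tape: Bystander: yellow round tape measure, 58 mm across, 15 mm high; origin at the centre of its underside

How it is judged:
On the way, in this order (a step that is already met when the one before it is completed fails the run):
1. the level plate lies flush on the deck with the pins through its holes, let go (x of gauge_grip in the frame of deck_seat between -0.003 and 0.003 m and y of gauge_grip in the frame of deck_seat between -0.003 and 0.003 m and z of gauge_grip in the frame of deck_seat below 0.0295 m and angle between the z axis of gauge_grip and the z axis of deck_seat, either way round below 0.02 rad and contact force between the fingers and gauge below 0.3 N), for 0.3 s.
2. the fingers press the knob of the levelling foot fully down (value of joint foot above 0.004 m and contact force between the fingers and foot above 2 N), for 0.2 s.
At the end, for the whole second after the job is handed in: Plate flush on the deck (3 mm of centred, 1.5 mm of full depth, 0.02 rad of the deck's face), not touched by the fingers; the fingers bear on the knob with over 2 N and keep it pressed over 4 of its 5 mm; bubble between the black lines (within 4 mm of the middle) (all of step 1 and all of step 2 and value of joint bubble between -0.016 and 0.016 rad); the arm keeps its last pose, push and grip.
It fails at once if the deck is turned level while the knob is not pressed down (angle between deck_seat's own z axis and vertical below 0.01 rad and value of joint foot below 0.002 m).
It fails at once if a bystander is moved more than 30 mm (distance of any of terminal, stapler, tag_box, button_tin, blue_spool, tape from where it was at the start of the episode above 0.03 m).
It also fails if it takes over 54 s, if anything falls off the work surface, if the arm or the gripper's body presses on something with over 40 N, if the wrist force passes 120 N, or if a joint passes its speed limit or range.

## Working session

There is one attempt and no reset: what is moved stays moved. The work goes in short steps, Python scripts to look and compute and a tool call to move; the robot and the scene stay as the last step left them, time stands still between calls to the robot, and variables do not carry over. Pictures are saved under pics/ and viewed, on a budget of 10 in all, crops included, one or two more only if the job needs it, and the job is handed in when it is done.

Besides the shell and the picture viewer there is one more tool, called after ">>>" as name(argument=value, ...), one argument or row to a line, values as JSON. servo_tool: Moves the arm, as the interface text tells. Its arguments: {"type":"object","properties":{"deltas":{"type":"array"},"force":{"type":"number"}},"required":["deltas"]}

```bash
mkdir -p pics
cat > h.py <<'E'
import numpy as np, cv2
from rig import robot, imaging, spot_in, pinpoint
def cap(n, save=None):
    c=imaging.capture(n)
    if save: cv2.imwrite('pics/'+save, c['color'][:,:,::-1])
    return c
def ray(c,uv):
    R=cv2.Rodrigues(np.array(c['rvec'],float))[0]; t=np.array(c['tvec'],float).ravel()
    d=R.T@np.linalg.inv(c['camera_matrix'])@np.array([uv[0],uv[1],1.]); return -R.T@t,d
def atz(c,uv,z):
    o,d=ray(c,uv); return o+d*(z-o[2])/d[2]
def atd(c,uv):
    o,d=ray(c,uv); u,v=int(round(uv[0])),int(round(uv[1])); return o+d*c['z_map'][v,u]
def cloud(c):
    R=cv2.Rodrigues(np.array(c['rvec'],float))[0]; t=np.array(c['tvec'],float).ravel()
    v,u=np.mgrid[:480,:640]; p=np.stack([u,v,np.ones_like(u)],-1)@np.linalg.inv(c['camera_matrix']).T*c['z_map'][...,None]
    return (p-t)@R
def proj(c,p): return cv2.projectPoints(np.array(p,float).reshape(-1,3),np.array(c['rvec'],float),np.array(c['tvec'],float),c['camera_matrix'],None)[0].reshape(-1,2)
E
python3 - <<'E'
from h import *
np.set_printoptions(precision=4,suppress=True)
o=robot.get_obs(); print(o['time_s'],o['ee_pos'],o['ee_rot'],o['opening'])
for n in ['top','scene']:
    c=cap(n,n+'1.png'); print(n,ray(c,(320,240)))
    for t,z in [('gauge_grip',.028),('gauge_hole',.008),('deck_seat',.048),('deck_pin',.048),('foot_grip',.067),('foot_top',.084),('terminal',0),('stapler',0),('tag_box',0),('button_tin',0),('blue_spool',0),('tape',0)]:
        for r in pinpoint(n,t)[:3]: print(t,round(r['score'],2),np.round(r['uv'],1),atz(c,r['uv'],z),atd(c,r['uv']))
E
```

```text
0.0 [0.1496 0.6576 0.2302] [-3.1396  0.0001  2.9179] 0.08560822266535854
top (array([0.2691, 0.0372, 1.8478]), array([ 0.1695, -0.0184, -0.9854]))
gauge_grip 0.98 [413.8 253.8] [ 0.5316 -0.3275  0.028 ] [ 0.527  -0.3211  0.06  ]
gauge_hole 0.6 [431.1 256.7] [ 0.5238 -0.3929  0.008 ] [ 0.5238 -0.393   0.0077]
deck_seat 0.82 [341.  253.2] [ 0.5318 -0.0693  0.048 ] [ 0.533  -0.0698  0.0398]
deck_pin 0.86 [359.4 247.6] [ 0.5513 -0.1339  0.048 ] [ 0.5511 -0.1337  0.0496]
foot_grip 0.71 [298.2 266.1] [0.4849 0.0794 0.067 ] [0.4826 0.0789 0.0858]
foot_top 0.64 [299.7 267.8] [0.477  0.0739 0.084 ] [0.4774 0.0739 0.0803]
foot_top 0.58 [295.3 265.2] [0.4859 0.0888 0.084 ] [0.4863 0.0889 0.0813]
terminal 0.82 [207.1 281. ] [0.4412 0.4033 0.    ] [0.439  0.3986 0.0236]
stapler 0.73 [374.5 194.1] [ 0.7562 -0.1973  0.    ] [ 0.7461 -0.1924  0.0386]
button_tin 0.79 [456.3 225.1] [ 0.6399 -0.4909  0.    ] [ 0.6299 -0.4766  0.0501]
button_tin 0.55 [296.7 267.7] [0.4873 0.0863 0.    ] [0.4771 0.084  0.086 ]
blue_spool 0.67 [399.  205.1] [ 0.7148 -0.2856  0.    ] [ 0.7098 -0.282   0.0206]
blue_spool 0.
[... 628 characters left out ...]
pin 0.92 [374.9 253.4] [ 0.5492 -0.1219  0.048 ] [ 0.5465 -0.1221  0.0511]
foot_grip 0.36 [377.2 251.8] [ 0.5399 -0.1281  0.067 ] [ 0.545  -0.1278  0.0612]
foot_top 0.64 [295.6 246.1] [0.4956 0.09   0.084 ] [0.4958 0.0901 0.0837]
stapler 0.78 [409.5 214. ] [ 0.7731 -0.1993  0.    ] [ 0.7276 -0.1984  0.0447]
tag_box 0.66 [133.9 262.5] [0.4024 0.5443 0.    ] [0.377  0.5211 0.0366]
tag_box 0.39 [471.4 289.4] [ 0.5219 -0.3963  0.    ] [ 0.5192 -0.3956  0.0035]
button_tin 0.64 [506.  263.3] [ 0.6377 -0.4893  0.    ] [ 0.6    -0.4778  0.0419]
blue_spool 0.45 [438.7 229.9] [ 0.7256 -0.2926  0.    ] [ 0.7033 -0.2903  0.0228]
tape 0.66 [490.6 328.2] [ 0.4073 -0.4487  0.    ] [ 0.3954 -0.4446  0.0171]
```

View pics/scene1.png

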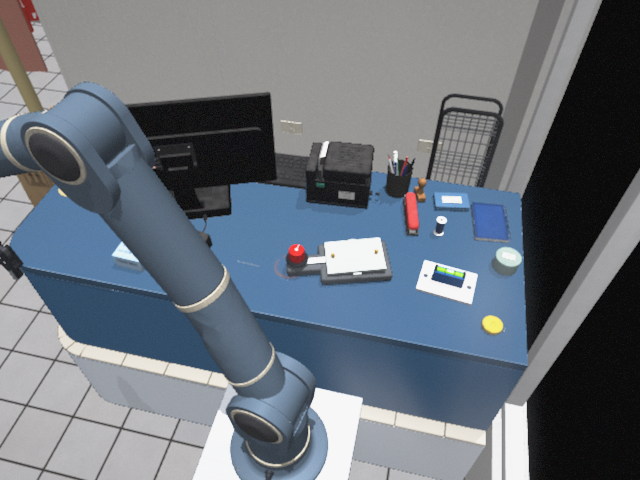

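View pics/top1.png

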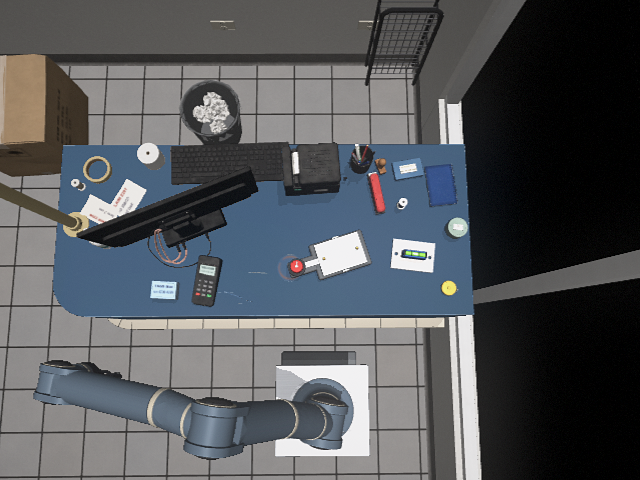

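The scene view shows the plate with blue block at about (447,280), the scale deck at (353,257) and the red knob at (297,256). The top view agrees: plate (413,255), deck (341,254), knob (296,267). I'm moving over the plate along an arc that stays clear of the monitor.

>>> servo_tool(
  deltas=[
    {"x": 0.031, "y": -0.035, "z": 0.01, "wz": -0.064, "claw": 1},
    {"x": 0.031, "y": -0.035, "z": 0.01, "wz": -0.064},
    {"x": 0.031, "y": -0.035, "z": 0.01, "wz": -0.064},
    {"x": 0.031, "y": -0.035, "z": 0.01, "wz": -0.064},
    {"x": 0.031, "y": -0.035, "z": 0.01, "wz": -0.064},
    {"x": 0.031, "y": -0.035, "wz": -0.064},
    {"x": 0.031, "y": -0.035, "wz": -0.064},
    {"x": 0.031, "y": -0.035, "wz": -0.064},
    {"x": 0.007, "y": -0.045, "wz": -0.064},
    {"x": 0.007, "y": -0.045, "wz": -0.064},
    {"x": 0.007, "y": -0.045, "wz": -0.064},
    {"x": 0.007, "y": -0.045, "wz": -0.064},
  ],
)

```text
invalid input at $.deltas[0]: expected keys x, y, z, wx, wy, wz, claw
```

>>> servo_tool(
  deltas=[
    {"x": 0.007, "y": -0.045, "wz": -0.064},
    {"x": 0.007, "y": -0.045, "wz": -0.064},
    {"x": 0.007, "y": -0.045, "wz": -0.064},
    {"x": 0.007, "y": -0.045, "wz": -0.064},
    {"x": 0.007, "y": -0.045, "wz": -0.064},
    {"x": 0.007, "y": -0.045, "wz": -0.064},
    {"x": 0.007, "y": -0.045, "wz": -0.064},
    {"x": 0.007, "y": -0.045, "wz": -0.064},
    {"x": 0.007, "y": -0.045, "wz": -0.064},
    {"x": 0.007, "y": -0.045, "wz": -0.064},
    {"x": 0.01, "y": -0.03, "wz": -0.06},
    {},
  ],
)

```text
invalid input at $.deltas[0]: expected keys x, y, z, wx, wy, wz, claw
```

>>> servo_tool(
  deltas=[
    {"x": 0.031, "y": -0.035, "z": 0.01, "wx": 0, "wy": 0, "wz": -0.064, "claw": 1},
    {"x": 0.031, "y": -0.035, "z": 0.01, "wx": 0, "wy": 0, "wz": -0.064, "claw": 1},
    {"x": 0.031, "y": -0.035, "z": 0.01, "wx": 0, "wy": 0, "wz": -0.064, "claw": 1},
    {"x": 0.031, "y": -0.035, "z": 0.01, "wx": 0, "wy": 0, "wz": -0.064, "claw": 1},
    {"x": 0.031, "y": -0.035, "z": 0.01, "wx": 0, "wy": 0, "wz": -0.064, "claw": 1},
    {"x": 0.031, "y": -0.035, "z": 0, "wx": 0, "wy": 0, "wz": -0.064, "claw": 1},
    {"x": 0.031, "y": -0.035, "z": 0, "wx": 0, "wy": 0, "wz": -0.064, "claw": 1},
    {"x": 0.031, "y": -0.035, "z": 0, "wx": 0, "wy": 0, "wz": -0.064, "claw": 1},
    {"x": 0.007, "y": -0.045, "z": 0, "wx": 0, "wy": 0, "wz": -0.064, "claw": 1},
    {"x": 0.007, "y": -0.045, "z": 0, "wx": 0, "wy": 0, "wz": -0.064, "claw": 1},
    {"x": 0.007, "y": -0.045, "z": 0, "wx": 0, "wy": 0, "wz": -0.064, "claw": 1},
    {"x": 0.007, "y": -0.045, "z": 0, "wx": 0, "wy": 0, "wz": -0.064, "claw": 1},
  ],
)

```text
time_s: 2.5
ee_pos: [0.4259, 0.1963, 0.2816]
ee_rot: [3.141, -0.0, 2.147]
contact_force: [0.9, 0.6, -0.1]
opening: 0.0854
```

>>> servo_tool(
  deltas=[
    {"x": 0.007, "y": -0.045, "z": 0, "wx": 0, "wy": 0, "wz": -0.064, "claw": 1},
    {"x": 0.007, "y": -0.045, "z": 0, "wx": 0, "wy": 0, "wz": -0.064, "claw": 1},
    {"x": 0.007, "y": -0.045, "z": 0, "wx": 0, "wy": 0, "wz": -0.064, "claw": 1},
    {"x": 0.007, "y": -0.045, "z": 0, "wx": 0, "wy": 0, "wz": -0.064, "claw": 1},
    {"x": 0.007, "y": -0.045, "z": 0, "wx": 0, "wy": 0, "wz": -0.064, "claw": 1},
    {"x": 0.007, "y": -0.045, "z": 0, "wx": 0, "wy": 0, "wz": -0.064, "claw": 1},
    {"x": 0.007, "y": -0.045, "z": 0, "wx": 0, "wy": 0, "wz": -0.064, "claw": 1},
    {"x": 0.007, "y": -0.045, "z": 0, "wx": 0, "wy": 0, "wz": -0.064, "claw": 1},
    {"x": 0.007, "y": -0.045, "z": 0, "wx": 0, "wy": 0, "wz": -0.064, "claw": 1},
    {"x": 0.007, "y": -0.045, "z": 0, "wx": 0, "wy": 0, "wz": -0.064, "claw": 1},
    {"x": 0.01, "y": -0.03, "z": 0, "wx": 0, "wy": 0, "wz": -0.06, "claw": 1},
    {"x": 0, "y": 0, "z": 0, "wx": 0, "wy": 0, "wz": 0, "claw": 1},
  ],
)

```text
time_s: 3.7
ee_pos: [0.5054, -0.2867, 0.2815]
ee_rot: [3.141, 0.004, 1.443]
contact_force: [-0.7, -0.2, -0.9]
opening: 0.0852
```

Run:
```python
from h import *
np.set_printoptions(precision=4,suppress=True)
o=robot.get_obs(); print(o['time_s'],o['ee_pos'],o['ee_rot'],o['qpos'],o['contact_force'])
c=cap('wrist','w1.png'); print(ray(c,(320,240)))
for t,z in [('gauge_grip',.028),('gauge_hole',.008),('deck_pin',.048),('deck_seat',.048)]:
    for r in pinpoint('wrist',t)[:3]: print(t,round(r['score'],2),np.round(r['uv'],1),atz(c,r['uv'],z),atd(c,r['uv']))
```

```text
3.7 [ 0.5054 -0.2867  0.2815] [3.1411 0.004  1.4426] [-0.1531  0.3283  0.7726  1.7342 -0.2426  1.1765  0.5582] [-0.7145 -0.1864 -0.948 ]
(array([ 0.5138, -0.2158,  0.4239]), array([-0.0339, -0.2854, -0.9578]))
gauge_grip 0.86 [344.6 234.6] [ 0.5304 -0.3307  0.028 ] [ 0.5293 -0.3233  0.0535]
gauge_hole 0.92 [340.  272.1] [ 0.5197 -0.387   0.008 ] [ 0.5198 -0.3905 -0.0005]
gauge_hole 0.26 [527.1  97.1] [ 0.7555 -0.2009  0.008 ] [ 0.7347 -0.2022  0.0437]
deck_pin 0.69 [344.7  34.7] [ 0.5515 -0.1215  0.048 ] [ 0.5499 -0.1256  0.0642]
```

View pics/w1.png

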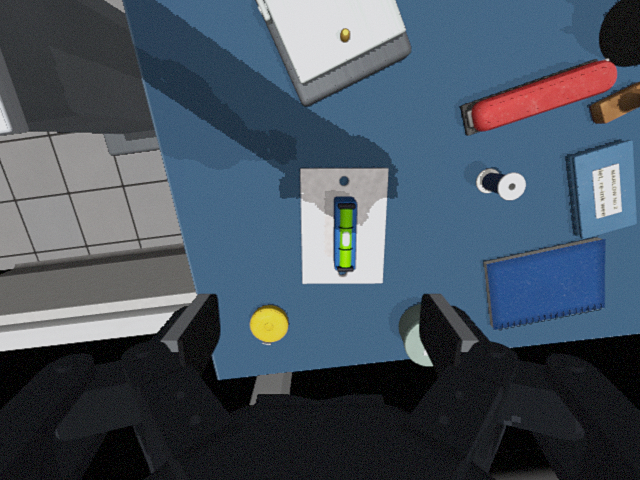

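The wrist view is clear: plate corners are at about (301,169), (389,168), (385,284) and (302,284), the block at (345,235), the far hole at (344,181) and a pin at (345,35). Next I'll compute the plate pose, plus coarse deck and pin poses.

```bash
cat >> h.py <<'E'
def blob_rect(c,mask,z):
    """min-area rectangle (centre, yaw of long side, sizes) of the largest blob put on plane z"""
    n,l,s,_=cv2.connectedComponentsWithStats(mask.astype(np.uint8)); k=1+np.argmax(s[1:,4])
    ct=max(cv2.findContours((l==k).astype(np.uint8),0,1)[0],key=cv2.contourArea)[:,0]
    P=np.array([atz(c,p,z)[:2] for p in ct]).astype(np.float32)
    (cx,cy),(w,h),_=cv2.minAreaRect(P*1000); b=cv2.boxPoints(cv2.minAreaRect(P*1000))
    e=[b[1]-b[0],b[2]-b[1]]; e=max(e,key=np.linalg.norm)
    return np.array([cx,cy]),np.arctan2(e[1],e[0]),w,h,s[k,4]
E
python3 - <<'E'
from h import *
np.set_printoptions(precision=4,suppress=True)
c=cap('wrist'); P=cloud(c)
L=np.array([atz(c,p,.008)[:2] for p in [(301,169),(389,168),(385,284),(302,284)]]); print(L,L.mean(0))
e=(L[2]+L[3]-L[0]-L[1]); print('yaw hand',np.arctan2(e[1],e[0]))
col=c['color'].astype(int)
hsv=cv2.cvtColor(c['color'],cv2.COLOR_RGB2HSV)
m=np.zeros((480,640),bool); m[150:300,290:400]=1
pl=m&(hsv[...,1]<60)&(hsv[...,2]>60); m2=cv2.morphologyEx(pl.astype(np.uint8),cv2.MORPH_CLOSE,np.ones((31,31)))
print('plate',blob_rect(c,m2,.008))
g=m&(hsv[...,0]>35)&(hsv[...,0]<80)&(hsv[...,1]>120); g=cv2.morphologyEx(g.astype(np.uint8),cv2.MORPH_CLOSE,np.ones((15,15)))
print('tube',blob_rect(c,g,.052))
k=pl&(np.abs(P[...,2]-.008)<.006); print('plate z',np.median(P[k][:,2]),k.sum())
# deck from depth in 'top'
t=cap('top'); Q=cloud(t); h=cv2.cvtColor(t['color'],cv2.COLOR_RGB2HSV)
d=(np.abs(Q[...,0]-.53)<.12)&(np.abs(Q[...,1]+.065)<.12)&(Q[...,2]>.03)&(Q[...,2]<.07)&(h[...,2]>110)&(h[...,1]<50)
print('deck',blob_rect(t,d,.048)); A=Q[d]; s=np.linalg.lstsq(np.c_[A[:,:2]-[.53,-.065],np.ones(len(A))],A[:,2],rcond=None)[0]; print('slope',s)
# tip of pin (62mm) in wrist
for r in pinpoint('wrist','deck_pin'): print(r, atz(c,r['uv'],.048))
E
```

```text
[[ 0.488  -0.24  ]
 [ 0.5937 -0.2514]
 [ 0.5791 -0.4026]
 [ 0.4692 -0.3895]] [ 0.5325 -0.3209]
yaw hand -1.6812026365553263
plate (array([ 529.9644, -327.759 ]), np.float32(1.4469982), 151.9940643310547, 107.90247344970703, np.int32(9742))
tube (array([ 530.1096, -326.1501]), np.float32(1.4435972), 75.79811096191406, 13.820313453674316, np.int32(702))
plate z 0.008236356381912741 7650
deck (array([527.0607, -47.2286]), np.float32(-1.3375177), 127.03363037109375, 217.7920684814453, np.int32(1615))
slope [ 0.0226 -0.0483  0.0452]
{'uv': [346.4, 46.6], 'score': 0.74} [ 0.5512 -0.1238  0.048 ]
{'uv': [488.8, 191.4], 'score': 0.38} [ 0.6948 -0.2861  0.048 ]
```

>>> servo_tool(
  deltas=[
    {"x": 0.0082, "y": -0.0133, "z": -0.04, "wx": 0, "wy": 0, "wz": 0.001, "claw": 1},
    {"x": 0.0082, "y": -0.0133, "z": -0.04, "wx": 0, "wy": 0, "wz": 0.001, "claw": 1},
    {"x": 0.0082, "y": -0.0134, "z": -0.04, "wx": 0, "wy": 0, "wz": 0.001, "claw": 1},
    {"x": 0, "y": 0, "z": -0.04, "wx": 0, "wy": 0, "wz": 0, "claw": 1},
    {"x": 0, "y": 0, "z": -0.04, "wx": 0, "wy": 0, "wz": 0, "claw": 1},
    {"x": 0, "y": 0, "z": -0.03, "wx": 0, "wy": 0, "wz": 0, "claw": 1},
    {"x": 0, "y": 0, "z": -0.02, "wx": 0, "wy": 0, "wz": 0, "claw": 1},
    {"x": 0, "y": 0, "z": -0.012, "wx": 0, "wy": 0, "wz": 0, "claw": 1},
    {"x": 0, "y": 0, "z": -0.0055, "wx": 0, "wy": 0, "wz": 0, "claw": 1},
    {"x": 0, "y": 0, "z": 0, "wx": 0, "wy": 0, "wz": 0, "claw": 1},
  ],
)

```text
time_s: 5.1
ee_pos: [0.5306, -0.3216, 0.014]
ee_rot: [3.141, -0.0, 1.453]
contact_force: [-0.5, 0.5, 0.2]
opening: 0.0851
```

Run:
```python
from h import *
c=cap('wrist','w2.png')
```

```text
(no output)
```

View pics/w2.png

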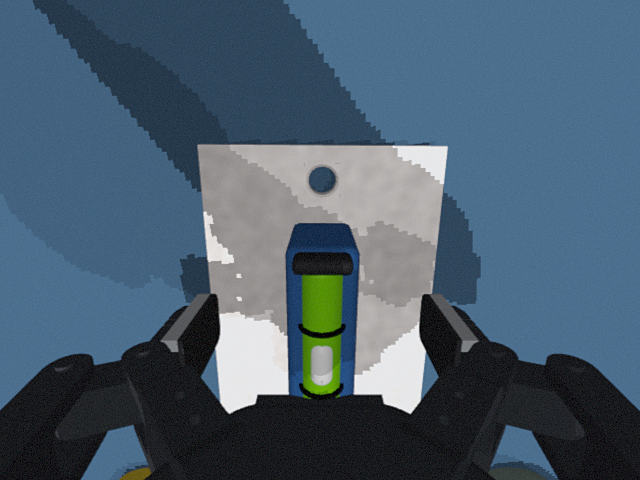

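The fingers straddle the block symmetrically: pads at columns 219 and 421, block centred at 322. The far hole is at (322,180). I'll shift 5 mm along the block, close and lift.

>>> servo_tool(
  deltas=[
    {"x": 0, "y": -0.005, "z": 0, "wx": 0, "wy": 0, "wz": -0.004, "claw": 0},
    {"x": 0, "y": 0, "z": 0, "wx": 0, "wy": 0, "wz": 0, "claw": 0},
    {"x": 0, "y": 0, "z": 0, "wx": 0, "wy": 0, "wz": 0, "claw": 0},
    {"x": 0, "y": 0, "z": 0, "wx": 0, "wy": 0, "wz": 0, "claw": 0},
    {"x": 0, "y": 0, "z": 0, "wx": 0, "wy": 0, "wz": 0, "claw": 0},
    {"x": 0, "y": 0, "z": 0, "wx": 0, "wy": 0, "wz": 0, "claw": 0},
    {"x": 0, "y": 0, "z": 0, "wx": 0, "wy": 0, "wz": 0, "claw": 0},
  ],
  force=60,
)

```text
time_s: 5.85
ee_pos: [0.531, -0.327, 0.0143]
ee_rot: [3.14, 0.0, 1.449]
contact_force: [1.3, -1.3, 2.7]
opening: 0.0251
```

>>> servo_tool(
  deltas=[
    {"x": 0, "y": 0, "z": 0.02, "wx": 0, "wy": 0, "wz": 0, "claw": 0},
    {"x": 0, "y": 0, "z": 0.04, "wx": 0, "wy": 0, "wz": 0, "claw": 0},
    {"x": 0, "y": 0, "z": 0.04, "wx": 0, "wy": 0, "wz": 0, "claw": 0},
    {"x": 0.005, "y": 0.02, "z": 0.04, "wx": 0, "wy": 0, "wz": 0.05, "claw": 0},
    {"x": 0.005, "y": 0.03, "z": 0.04, "wx": 0, "wy": 0, "wz": 0.07, "claw": 0},
    {"x": 0.005, "y": 0.03, "z": 0.04, "wx": 0, "wy": 0, "wz": 0.08, "claw": 0},
    {"x": 0.01, "y": 0.03, "z": 0.03, "wx": 0, "wy": 0, "wz": 0.08, "claw": 0},
    {"x": 0.005, "y": 0.02, "z": 0.02, "wx": 0, "wy": 0, "wz": 0.07, "claw": 0},
    {"x": 0.005, "y": 0.02, "z": 0, "wx": 0, "wy": 0, "wz": 0.05, "claw": 0},
    {"x": 0, "y": 0, "z": 0, "wx": 0, "wy": 0, "wz": 0, "claw": 0},
    {"x": 0, "y": 0, "z": 0, "wx": 0, "wy": 0, "wz": 0, "claw": 0},
  ],
)

```text
time_s: 6.95
ee_pos: [0.5639, -0.1765, 0.2809]
ee_rot: [-3.137, -0.002, 1.849]
contact_force: [-0.5, -0.8, -4.4]
opening: 0.0255
```

Run:
```python
from h import *
np.set_printoptions(precision=4,suppress=True)
o=robot.get_obs(); print(o['time_s'],o['ee_pos'],o['ee_rot'],o['qpos'],o['opening'])
c=cap('wrist','w3.png'); zp=o['ee_pos'][2]-.014+.008
for t,z in [('gauge_hole',zp),('deck_pin',.048),('deck_seat',.048)]:
    for r in pinpoint('wrist',t)[:4]: print(t,round(r['score'],2),np.round(r['uv'],1),atz(c,r['uv'],z),atd(c,r['uv']))
```

```text
6.95 [ 0.5639 -0.1765  0.2809] [-3.1371 -0.0017  1.849 ] [-0.2689  0.3311  0.6542  1.7039 -0.2138  1.1842  0.7194] 0.02552764965964804
deck_pin 0.78 [320.2 155.5] [ 0.548  -0.1231  0.048 ] [ 0.5479 -0.1225  0.0651]
deck_seat 0.64 [323.   95.2] [ 0.5342 -0.0643  0.048 ] [ 0.5341 -0.0642  0.0474]
```

View pics/w3.png

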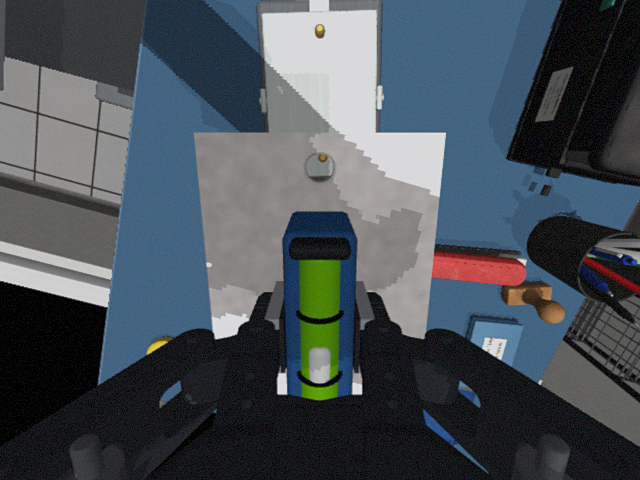

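Now in view: the far pin at (320,31), the near pin through the hole at (322,157), and the held plate's hole at (320,166). The bubble sits slightly rearward, so the plate droops a little at the front. I'll measure pins and hole by colour.

Run:
```python
from h import *
np.set_printoptions(precision=4,suppress=True)
c=cap('wrist'); P=cloud(c); hsv=cv2.cvtColor(c['color'],cv2.COLOR_RGB2HSV)
m=np.zeros((480,640),np.uint8); m[15:60,295:345]=1
b=((hsv[...,1]>110)&(hsv[...,0]>10)&(hsv[...,0]<32)&(m>0))
v,u=np.nonzero(b); print('far pin',u.mean(),v.mean(),u.min(),u.max(),v.min(),v.max(),len(u),'mid',atz(c,(u.mean(),v.mean()),.052),'foot',atz(c,(u.mean(),v.max()-3),.045))
# hole: depth much below plate
w=P[130:210,290:350,2]; v,u=np.nonzero((w<.15)); u+=290;v+=130
k=(v>140); u,v=u[k],v[k]
print('hole',u.mean(),v.mean(),u.min(),u.max(),v.min(),v.max(),len(u))
q=(P[...,2]>.2); 
A=P[140:205,200:440].reshape(-1,3); A=A[np.abs(A[:,2]-np.median(A[:,2]))<.01]; s=np.linalg.lstsq(np.c_[A[:,:2]-[.5639,-.1765],np.ones(len(A))],A[:,2],rcond=None)[0]; print('plate plane',s)
h=cv2.HoughCircles
zp=s[2]+np.dot(s[:2],60e-3*np.array([np.cos(1.849),np.sin(1.849)])); print('hole z',zp, 'centre',atz(c,((u.min()+u.max())/2,(v.min()+v.max())/2),zp))
D=P[5:120,275:370].reshape(-1,3); D=D[(np.abs(D[:,2]-.047)<.012)]; s=np.linalg.lstsq(np.c_[D[:,:2]-[.5346,-.066],np.ones(len(D))],D[:,2],rcond=None)[0]; print('deck plane',s,np.linalg.norm(s[:2]))
for r in (60,80,100,120):
    e=[ (hsv[r,x,2]) for x in range(255,390)]
    d=((hsv[r,:,2]>120)&(hsv[r,:,1]<50)); x=np.nonzero(d[240:400])[0]+240; print(r,x.min(),x.max(),[atz(c,(xx,r),.046)[:2] for xx in (x.min(),x.max())])
```

```text
far pin 318.44444444444446 28.11111111111111 315 322 22 34 90 mid [ 0.5147 -0.0096  0.052 ] foot [ 0.5148 -0.0101  0.045 ]
hole 319.55902777777777 167.23611111111111 305 333 150 180 576
plate plane [-0.0033 -0.0019  0.276 ]
hole z 0.27595700475321644 centre [ 0.5472 -0.12    0.276 ]
deck plane [ 0.0142 -0.0463  0.048 ] 0.048465736154702566
60 264 375 [array([ 0.4688, -0.0503]), array([ 0.577 , -0.0198])]
80 266 375 [array([ 0.4751, -0.0679]), array([ 0.5829, -0.0375])]
100 262 381 [array([ 0.4754, -0.0876]), array([ 0.595 , -0.0539])]
120 268 375 [array([ 0.486 , -0.1052]), array([ 0.5952, -0.0744])]
```

>>> servo_tool(
  deltas=[
    {"x": -0.0078, "y": 0.0276, "z": -0.02, "wx": -0.01, "wy": -0.0034, "wz": 0.005, "claw": 0},
    {"x": -0.0078, "y": 0.0276, "z": -0.03, "wx": -0.01, "wy": -0.0034, "wz": 0.005, "claw": 0},
    {"x": -0.0079, "y": 0.0276, "z": -0.04, "wx": -0.01, "wy": -0.0034, "wz": 0.005, "claw": 0},
    {"x": -0.0079, "y": 0.0277, "z": -0.04, "wx": -0.013, "wy": -0.0034, "wz": 0.005, "claw": 0},
    {"x": 0, "y": 0, "z": -0.03, "wx": 0, "wy": 0, "wz": 0, "claw": 0},
    {"x": 0, "y": 0, "z": -0.02, "wx": 0, "wy": 0, "wz": 0, "claw": 0},
    {"x": 0, "y": 0, "z": -0.01, "wx": 0, "wy": 0, "wz": 0, "claw": 0},
    {"x": 0, "y": 0, "z": 0, "wx": 0, "wy": 0, "wz": 0, "claw": 0},
    {"x": 0, "y": 0, "z": 0, "wx": 0, "wy": 0, "wz": 0, "claw": 0},
  ],
)

```text
time_s: 8.1
ee_pos: [0.5348, -0.0674, 0.0943]
ee_rot: [3.139, 0.046, 1.868]
contact_force: [-0.5, -0.5, -3.1]
opening: 0.0253
```

```bash
cat > m.py <<'E'
from h import *
np.set_printoptions(precision=4,suppress=True)
import sys
o=robot.get_obs(); print(o['time_s'],o['ee_pos'],o['ee_rot'],o['contact_force'],o['opening'])
c=cap('wrist',sys.argv[1]); P=cloud(c); hsv=cv2.cvtColor(c['color'],cv2.COLOR_RGB2HSV)
u=np.array([-.302,.953]); A=P[140:205,200:440].reshape(-1,3); A=A[np.abs(A[:,2]-np.median(A[:,2]))<.006]
s=np.linalg.lstsq(np.c_[A[:,:2]-o['ee_pos'][:2],np.ones(len(A))],A[:,2],rcond=None)[0]; zh=s[2]+.06*s[:2]@u
print('plate plane',s,'slope u',s[:2]@u,'cross',s[:2]@[.953,.302],'hole z',zh)
m=np.zeros((480,640),bool); m[140:200,290:350]=1
b=m&(hsv[...,1]>110)&(hsv[...,0]>10)&(hsv[...,0]<32); v,x=np.nonzero(b)
if len(x): print('brass',x.min(),x.max(),v.min(),v.max(),len(x),'mean',x.mean(),v.mean(),'top at .059',atz(c,(x.mean(),v.mean()),.059))
H=m&(P[...,2]<zh-.006); v,x=np.nonzero(H)
if len(x): print('deep',x.min(),x.max(),v.min(),v.max(),len(x),atz(c,((x.min()+x.max())/2,(v.min()+v.max())/2),zh))
I=cv2.resize(c['color'][120:220,260:380,::-1],None,fx=5,fy=5,interpolation=2); cv2.imwrite('pics/c'+sys.argv[1],I)
E
python3 m.py w4.png
```

```text
8.1 [ 0.5348 -0.0674  0.0943] [3.1392 0.0459 1.8675] [-0.534  -0.537  -3.0951] 0.02534798036852901
plate plane [ 0.0142 -0.0432  0.088 ] slope u -0.0454684825711485 cross 0.0004602684877224498 hole z 0.08527671920684661
brass 309 324 154 164 122 mean 316.6803278688525 158.99180327868854 top at .059 [ 0.5155 -0.0101  0.059 ]
deep 306 337 150 181 601 [ 0.5177 -0.0096  0.0853]
```

View pics/cw4.png

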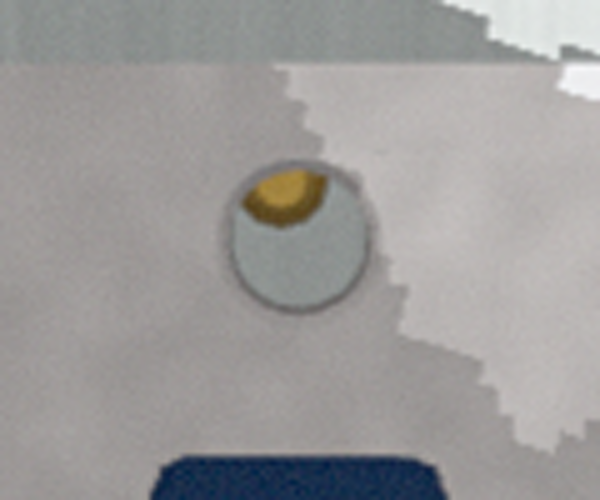

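The pin top shows offset up and left in the hole. That means about 2 mm of cross correction and 1.5 mm along the axis, so I'm correcting, lowering 10 mm and looking again.

>>> servo_tool(
  deltas=[
    {"x": -0.002, "y": 0.0009, "z": -0.005, "wx": 0, "wy": 0, "wz": 0.01, "claw": 0},
    {"x": 0, "y": 0, "z": -0.006, "wx": 0, "wy": 0, "wz": 0, "claw": 0},
    {"x": 0, "y": 0, "z": 0, "wx": 0, "wy": 0, "wz": 0, "claw": 0},
    {"x": 0, "y": 0, "z": 0, "wx": 0, "wy": 0, "wz": 0, "claw": 0},
  ],
)

```text
time_s: 8.55
ee_pos: [0.5319, -0.0657, 0.0824]
ee_rot: [3.141, 0.045, 1.879]
contact_force: [0.5, -0.4, -4.4]
opening: 0.0252
```

```bash
python3 m.py w5.png
```

```text
8.55 [ 0.5319 -0.0657  0.0824] [3.1408 0.045  1.8788] [ 0.4583 -0.444  -4.4469] 0.025186839301840912
plate plane [ 0.0129 -0.0434  0.0761] slope u -0.04524982499614231 cross -0.0007850735442746427 hole z 0.07340842800856454
brass 313 331 154 172 267 mean 321.51310861423224 163.13483146067415 top at .059 [ 0.5143 -0.0086  0.059 ]
deep 306 337 150 181 602 [ 0.5141 -0.0081  0.0734]
```

View pics/cw5.png

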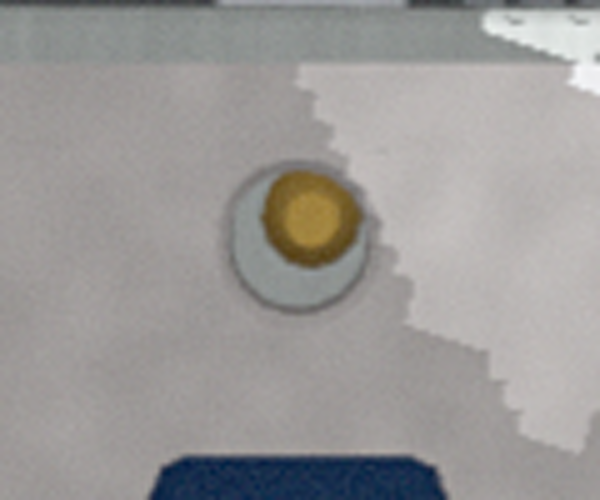

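>>> servo_tool(
  deltas=[
    {"x": 0.001, "y": -0.0006, "z": 0, "wx": 0, "wy": 0, "wz": 0, "claw": 0},
    {"x": 0, "y": 0, "z": -0.003, "wx": 0, "wy": 0, "wz": 0, "claw": 0},
    {"x": 0, "y": -0.0003, "z": -0.004, "wx": 0, "wy": 0, "wz": 0, "claw": 0},
    {"x": 0.0002, "y": -0.0003, "z": -0.004, "wx": 0, "wy": 0, "wz": 0, "claw": 0},
    {"x": 0, "y": 0, "z": 0, "wx": 0, "wy": 0, "wz": 0, "claw": 0},
    {"x": 0, "y": 0, "z": 0, "wx": 0, "wy": 0, "wz": 0, "claw": 0},
  ],
)

```text
time_s: 9.2
ee_pos: [0.5328, -0.0662, 0.0709]
ee_rot: [3.142, 0.044, 1.879]
contact_force: [0.3, 2.8, -7.1]
opening: 0.0252
```

```bash
python3 m.py w6.png
```

```text
9.2 [ 0.5328 -0.0662  0.0709] [3.1416 0.0441 1.8793] [ 0.3398  2.8013 -7.0665] 0.025237573880786793
plate plane [ 0.013  -0.0456  0.0648] slope u -0.04738021692633954 cross -0.0013462096076269899 hole z 0.061981243785143594
brass 311 330 154 174 320 mean 320.403125 163.878125 top at .059 [ 0.5144 -0.0085  0.059 ]
deep 306 337 150 181 284 [ 0.515  -0.0087  0.062 ]
```

View pics/cw6.png

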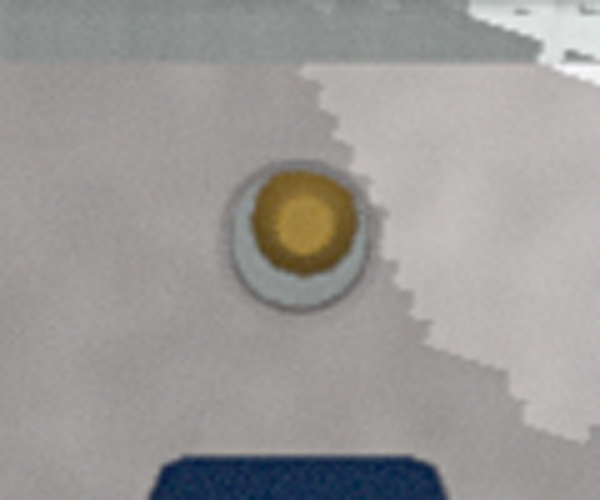

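The pin is inside the hole, about 1.2 mm toward the knob, and the lateral force (+y) agrees. I'll nudge that way and lower to the deck.

>>> servo_tool(
  deltas=[
    {"x": 0, "y": 0.001, "z": 0, "wx": 0, "wy": 0, "wz": 0, "claw": 0},
    {"x": 0, "y": 0, "z": -0.003, "wx": 0, "wy": 0, "wz": 0, "claw": 0},
    {"x": 0, "y": -0.0002, "z": -0.003, "wx": 0, "wy": 0, "wz": 0, "claw": 0},
    {"x": 0, "y": -0.0001, "z": -0.002, "wx": 0, "wy": 0, "wz": 0, "claw": 0},
    {"x": 0, "y": 0, "z": 0, "wx": 0, "wy": 0, "wz": 0, "claw": 0},
    {"x": 0, "y": 0, "z": 0, "wx": 0, "wy": 0, "wz": 0, "claw": 0},
  ],
)

```text
time_s: 9.85
ee_pos: [0.533, -0.0663, 0.0633]
ee_rot: [3.141, 0.045, 1.879]
contact_force: [-0.2, 1.3, -4.8]
opening: 0.025
```

```bash
python3 m.py w7.png
```

```text
9.85 [ 0.533  -0.0663  0.0633] [3.141  0.0451 1.8787] [-0.1618  1.3105 -4.8168] 0.02500791909616414
plate plane [ 0.0119 -0.0402  0.0569] slope u -0.04187633093906746 cross -0.0007808205029495357 hole z 0.054414233016559566
brass 309 330 154 176 376 mean 319.8776595744681 164.96808510638297 top at .059 [ 0.5144 -0.0083  0.059 ]
deep 306 337 150 181 187 [ 0.5153 -0.0088  0.0544]
```

>>> servo_tool(
  deltas=[
    {"x": 0, "y": 0, "z": -0.001, "wx": 0, "wy": 0, "wz": 0, "claw": 0},
    {"x": 0, "y": 0, "z": -0.001, "wx": 0, "wy": 0, "wz": 0, "claw": 0},
    {"x": 0, "y": 0, "z": 0, "wx": 0, "wy": 0, "wz": 0, "claw": 0},
  ],
)

```text
time_s: 10.2
ee_pos: [0.5332, -0.0663, 0.0623]
ee_rot: [3.14, 0.045, 1.879]
contact_force: [-3.6, 2.3, 4.5]
opening: 0.0252
```

Contact made (about 9 N up). Releasing and rising.

>>> servo_tool(
  deltas=[
    {"x": 0, "y": 0, "z": 0, "wx": 0, "wy": 0, "wz": 0, "claw": 0.6},
    {"x": 0, "y": 0, "z": 0, "wx": 0, "wy": 0, "wz": 0, "claw": 1},
    {"x": 0, "y": 0, "z": 0, "wx": 0, "wy": 0, "wz": 0, "claw": 1},
    {"x": 0, "y": 0, "z": 0, "wx": 0, "wy": 0, "wz": 0, "claw": 1},
    {"x": 0, "y": 0, "z": 0.02, "wx": 0, "wy": 0, "wz": 0, "claw": 1},
    {"x": 0, "y": 0, "z": 0.04, "wx": 0, "wy": 0, "wz": 0, "claw": 1},
    {"x": 0, "y": -0.01, "z": 0.04, "wx": 0, "wy": 0, "wz": 0, "claw": 1},
    {"x": 0, "y": -0.01, "z": 0.04, "wx": 0.02, "wy": 0.007, "wz": 0, "claw": 1},
    {"x": 0, "y": -0.01, "z": 0.03, "wx": 0.023, "wy": 0.006, "wz": 0, "claw": 1},
    {"x": 0, "y": 0, "z": 0, "wx": 0, "wy": 0, "wz": 0, "claw": 1},
    {"x": 0, "y": 0, "z": 0, "wx": 0, "wy": 0, "wz": 0, "claw": 1},
  ],
)

```text
time_s: 11.3
ee_pos: [0.5332, -0.0964, 0.2317]
ee_rot: [3.139, 0.0, 1.878]
contact_force: [-0.2, 0.6, -1.0]
opening: 0.0855
```

Run:
```python
from h import *
np.set_printoptions(precision=4,suppress=True)
o=robot.get_obs(); print(o['time_s'],o['ee_pos'],o['ee_rot'],o['qpos'],o['contact_force'])
c=cap('wrist','w8.png'); P=cloud(c)
for t,z in [('foot_top',.084),('foot_grip',.067),('gauge_grip',.076)]:
    for r in pinpoint('wrist',t)[:2]: print(t,round(r['score'],2),np.round(r['uv'],1),atz(c,r['uv'],z),atd(c,r['uv']))
hsv=cv2.cvtColor(c['color'],cv2.COLOR_RGB2HSV)
pl=(hsv[...,1]<40)&(np.abs(P[...,2]-.056)<.006)&(np.abs(P[...,0]-.533)<.1)&(np.abs(P[...,1]+.066)<.1)
A=P[pl]; s=np.linalg.lstsq(np.c_[A[:,:2]-[.533,-.0665],np.ones(len(A))],A[:,2],rcond=None)[0]; print('plate',s,len(A),s[:2]@[-.302,.953])
red=((hsv[...,0]<8)|(hsv[...,0]>172))&(hsv[...,1]>130)&(np.abs(P[...,2]-.084)<.006)&(P[...,1]>0)
if red.sum(): print('red top',blob_rect(c,red,.084))
```

```text
11.3 [ 0.5332 -0.0964  0.2317] [3.1388 0.0002 1.878 ] [-0.4078  0.2776  0.6265  1.8802 -0.1888  1.0398  0.6036] [-0.1633  0.6205 -0.9665]
gauge_grip 0.82 [326.4 193.9] [ 0.5314 -0.0704  0.076 ] [ 0.5297 -0.0669  0.1013]
plate [ 0.0131 -0.0413  0.0559] 15008 -0.04330801405612123
red top (array([491.0044,  66.2206]), np.float32(0.30790102), 28.968677520751953, 6.464242935180664, np.int32(281))
```

View pics/w8.png

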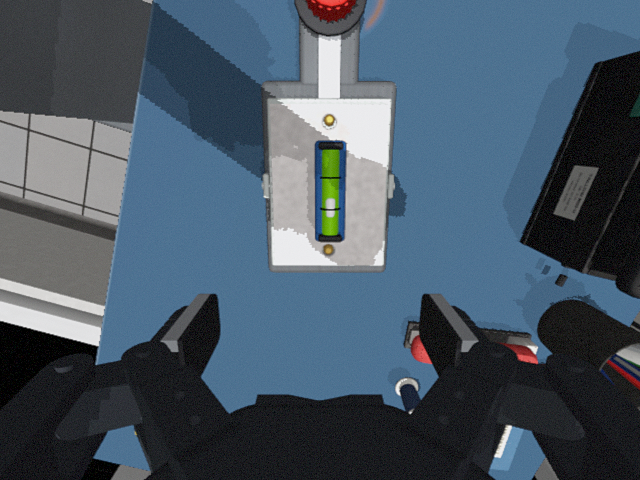

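The plate is seated: both pins show through the holes at (330,121) and (328,250), and its height is right. The bubble is about 11 mm toward the end away from the knob, roughly +0.044 rad, so the knob must go about 1.1 rad clockwise (raising its end). I'm moving above the knob and pre-winding the yaw so the plate stays in view after the turn.

>>> servo_tool(
  deltas=[
    {"x": -0.005, "y": 0.018, "z": 0, "wx": 0, "wy": 0, "wz": -0.128, "claw": 1},
    {"x": -0.005, "y": 0.018, "z": 0, "wx": 0, "wy": 0, "wz": -0.128, "claw": 1},
    {"x": -0.005, "y": 0.018, "z": 0, "wx": 0, "wy": 0, "wz": -0.128, "claw": 1},
    {"x": -0.005, "y": 0.018, "z": 0, "wx": 0, "wy": 0, "wz": -0.128, "claw": 1},
    {"x": -0.005, "y": 0.018, "z": 0, "wx": 0, "wy": 0, "wz": -0.128, "claw": 1},
    {"x": -0.005, "y": 0.018, "z": 0, "wx": 0, "wy": 0, "wz": -0.128, "claw": 1},
    {"x": -0.005, "y": 0.018, "z": 0, "wx": 0, "wy": 0, "wz": -0.128, "claw": 1},
    {"x": -0.005, "y": 0.018, "z": 0, "wx": 0, "wy": 0, "wz": -0.128, "claw": 1},
    {"x": -0.005, "y": 0.019, "z": 0, "wx": 0, "wy": 0, "wz": -0.128, "claw": 1},
    {"x": -0.003, "y": 0.019, "z": 0, "wx": 0, "wy": 0, "wz": -0.128, "claw": 1},
    {"x": 0, "y": 0, "z": 0, "wx": 0, "wy": 0, "wz": 0, "claw": 1},
    {"x": 0, "y": 0, "z": 0, "wx": 0, "wy": 0, "wz": 0, "claw": 1},
  ],
)

```text
time_s: 12.7
ee_pos: [0.4847, 0.0858, 0.2308]
ee_rot: [3.14, 0.002, 0.603]
contact_force: [-0.2, 0.2, -0.2]
opening: 0.0857
```

Run:
```python
from h import *
np.set_printoptions(precision=4,suppress=True)
o=robot.get_obs(); print(o['time_s'],o['ee_pos'],o['ee_rot'],o['qpos'],o['contact_force'])
c=cap('wrist','w9.png'); P=cloud(c)
for t,z in [('foot_top',.084),('foot_grip',.067),('gauge_grip',.076)]:
    for r in pinpoint('wrist',t)[:2]: print(t,round(r['score'],2),np.round(r['uv'],1),atz(c,r['uv'],z),atd(c,r['uv']))
hsv=cv2.cvtColor(c['color'],cv2.COLOR_RGB2HSV)
red=((hsv[...,0]<8)|(hsv[...,0]>172))&(hsv[...,1]>110)&(np.abs(P[...,2]-.084)<.005)
A=P[red]; print(len(A),A.mean(0),A.min(0),A.max(0))
ct=np.argwhere(red)[:,::-1]; Q=np.array([atz(c,p,.084)[:2] for p in ct]).astype(np.float32); print(cv2.minEnclosingCircle(Q*1000))
```

```text
12.7 [0.4847 0.0858 0.2308] [3.1396 0.0017 0.6025] [-0.9395  0.2013  0.7896  1.9897 -0.1648  1.016  -1.0409] [-0.1715  0.1713 -0.2164]
foot_top 0.83 [319.6 223.6] [0.4846 0.0854 0.084 ] [0.4849 0.0856 0.0854]
foot_grip 0.67 [319.8 217.7] [0.486 0.086 0.067] [0.4892 0.0883 0.0845]
1536 [0.4858 0.086  0.0837] [ 0.464  -0.0175  0.0791] [0.761  0.1069 0.0867]
((611.7847900390625, 39.34226989746094), 155.5069122314453)
```

View pics/w9.png

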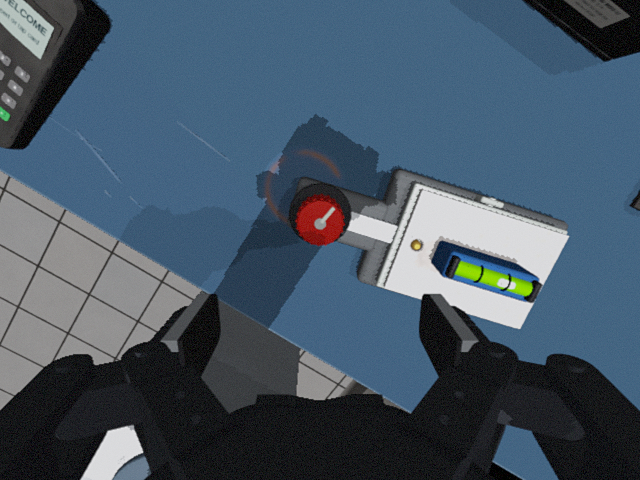

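The knob is centred at (320,220), which puts it at (0.485, 0.086), right under the TCP; the block and bubble are in view at (490,275). Descending and gripping.

>>> servo_tool(
  deltas=[
    {"x": 0, "y": 0, "z": -0.04, "wx": 0, "wy": 0, "wz": 0, "claw": 1},
    {"x": 0, "y": 0, "z": -0.04, "wx": 0, "wy": 0, "wz": 0, "claw": 1},
    {"x": 0, "y": 0, "z": -0.04, "wx": 0, "wy": 0, "wz": 0, "claw": 1},
    {"x": 0, "y": 0, "z": -0.03, "wx": 0, "wy": 0, "wz": 0, "claw": 1},
    {"x": 0, "y": 0, "z": -0.02, "wx": 0, "wy": 0, "wz": 0, "claw": 1},
    {"x": 0, "y": 0, "z": -0.011, "wx": 0, "wy": 0, "wz": 0, "claw": 1},
    {"x": 0, "y": 0, "z": 0, "wx": 0, "wy": 0, "wz": 0, "claw": 0},
    {"x": 0, "y": 0, "z": 0, "wx": 0, "wy": 0, "wz": 0, "claw": 0},
    {"x": 0, "y": 0, "z": 0, "wx": 0, "wy": 0, "wz": 0, "claw": 0},
    {"x": 0, "y": 0, "z": 0, "wx": 0, "wy": 0, "wz": 0, "claw": 0},
    {"x": 0, "y": 0, "z": 0, "wx": 0, "wy": 0, "wz": 0, "claw": 0},
  ],
  force=70,
)

```text
time_s: 14.0
ee_pos: [0.4861, 0.0859, 0.0514]
ee_rot: [3.139, -0.002, 0.599]
contact_force: [0.5, -0.5, 2.2]
opening: 0.041
```

>>> servo_tool(
  deltas=[
    {"x": 0, "y": 0, "z": -0.003, "wx": 0, "wy": 0, "wz": 0, "claw": 0},
    {"x": 0, "y": 0, "z": -0.003, "wx": 0, "wy": 0, "wz": 0, "claw": 0},
    {"x": 0, "y": 0, "z": 0, "wx": 0, "wy": 0, "wz": 0, "claw": 0},
    {"x": 0, "y": 0, "z": 0, "wx": 0, "wy": 0, "wz": 0, "claw": 0},
    {"x": 0, "y": 0, "z": 0, "wx": 0, "wy": 0, "wz": 0, "claw": 0},
  ],
)

```text
time_s: 14.5
ee_pos: [0.4863, 0.0859, 0.0466]
ee_rot: [3.141, -0.003, 0.598]
contact_force: [-4.7, -0.8, 24.5]
opening: 0.0404
```

It's on its stop (24.5 N, 5 mm travelled). Turning clockwise 1.1 rad with the push held.

>>> servo_tool(
  deltas=[
    {"x": 0, "y": 0, "z": 0, "wx": 0, "wy": 0, "wz": -0.05, "claw": 0},
    {"x": 0, "y": 0, "z": 0, "wx": 0, "wy": 0, "wz": -0.1, "claw": 0},
    {"x": 0, "y": 0, "z": 0, "wx": 0, "wy": 0, "wz": -0.12, "claw": 0},
    {"x": 0, "y": 0, "z": 0, "wx": 0, "wy": 0, "wz": -0.12, "claw": 0},
    {"x": 0, "y": 0, "z": 0, "wx": 0, "wy": 0, "wz": -0.12, "claw": 0},
    {"x": 0, "y": 0, "z": 0, "wx": 0, "wy": 0, "wz": -0.12, "claw": 0},
    {"x": 0, "y": 0, "z": 0, "wx": 0, "wy": 0, "wz": -0.12, "claw": 0},
    {"x": 0, "y": 0, "z": 0, "wx": 0, "wy": 0, "wz": -0.12, "claw": 0},
    {"x": 0, "y": 0, "z": 0, "wx": 0, "wy": 0, "wz": -0.12, "claw": 0},
    {"x": 0, "y": 0, "z": 0, "wx": 0, "wy": 0, "wz": -0.11, "claw": 0},
    {"x": 0, "y": 0, "z": 0, "wx": 0, "wy": 0, "wz": 0, "claw": 0},
    {"x": 0, "y": 0, "z": 0, "wx": 0, "wy": 0, "wz": 0, "claw": 0},
  ],
)

```text
time_s: 15.7
ee_pos: [0.4863, 0.0851, 0.0466]
ee_rot: [-3.141, -0.001, -0.502]
contact_force: [-5.4, -2.3, 26.0]
opening: 0.0405
```

>>> servo_tool(
  deltas=[
    {"x": 0, "y": 0, "z": 0, "wx": 0, "wy": 0, "wz": 0, "claw": 0},
    {"x": 0, "y": 0, "z": 0, "wx": 0, "wy": 0, "wz": 0, "claw": 0},
    {"x": 0, "y": 0, "z": 0, "wx": 0, "wy": 0, "wz": 0, "claw": 0},
    {"x": 0, "y": 0, "z": 0, "wx": 0, "wy": 0, "wz": 0, "claw": 0},
    {"x": 0, "y": 0, "z": 0, "wx": 0, "wy": 0, "wz": 0, "claw": 0},
    {"x": 0, "y": 0, "z": 0, "wx": 0, "wy": 0, "wz": 0, "claw": 0},
  ],
)

```text
time_s: 16.3
ee_pos: [0.4862, 0.0851, 0.0466]
ee_rot: [-3.141, -0.0, -0.502]
contact_force: [-6.0, -2.2, 26.0]
opening: 0.0405
```

Run:
```python
from h import *
np.set_printoptions(precision=4,suppress=True)
o=robot.get_obs(); print(o['time_s'],o['ee_pos'],o['ee_rot'],o['qpos'],o['contact_force'])
for n in ('wrist','top','scene'):
    c=cap(n,n+'10.png'); P=cloud(c); hsv=cv2.cvtColor(c['color'],cv2.COLOR_RGB2HSV)
    pl=(hsv[...,1]<40)&(hsv[...,2]>90)&(np.abs(P[...,2]-.056)<.006)&(np.abs(P[...,0]-.533)<.08)&(np.abs(P[...,1]+.066)<.08)
    A=P[pl]
    if len(A)>50: s=np.linalg.lstsq(np.c_[A[:,:2]-[.533,-.0665],np.ones(len(A))],A[:,2],rcond=None)[0]; print(n,'plate',s,len(A),s[:2]@[-.302,.953])
```

```text
16.3 [0.4862 0.0851 0.0466] [-3.1406 -0.0005 -0.5024] [-0.9373  0.6011  0.9025  2.156  -0.7336  0.7257 -1.6105] [-6.0384 -2.1775 25.9756]
wrist plate [ 0.0011 -0.0045  0.0562] 33883 -0.004655554305637797
top plate [-0.0025 -0.0029  0.0551] 818 -0.0020307253845877975
scene plate [ 0.0024 -0.      0.0555] 1149 -0.0007436106090903539
```

View pics/wrist10.png

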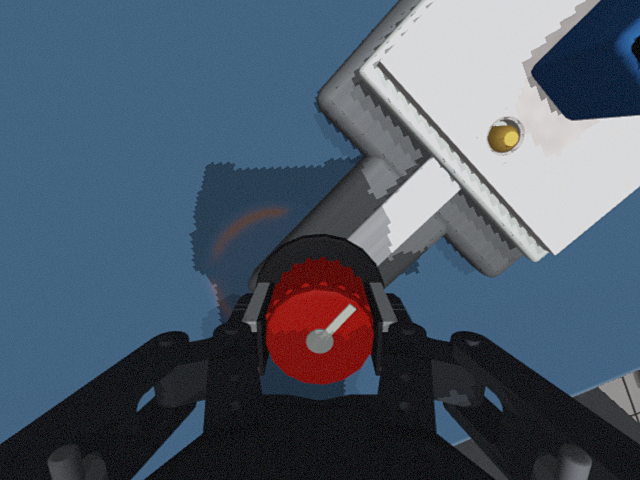

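The knob is gripped and down, its pointer turned with the fingers, and the pin shows through its hole at (504,135). Plate slope reads -0.001 to -0.005. I'll check the bubble numerically from the saved scene and top images, with no more viewing.

Run:
```python
from h import *
np.set_printoptions(precision=3,suppress=True,linewidth=160)
for n in ('scene','top'):
    c=cap(n); col=c['color'].astype(int)
    s=np.arange(-32,33,3)/1000.; p=np.c_[.533+s*.302,-.0665-s*.953,np.full(len(s),.104)]  # s + = deck +x (away from knob)
    best=None
    for off in np.arange(-.008,.0081,.002):
        q=proj(c,p+np.array([.953,.302,0])*off).astype(np.float32); v=cv2.remap(c['color'],q[:,0:1].copy(),q[:,1:2].copy(),cv2.INTER_LINEAR)[:,0].astype(int)
        g=(v[:,1]-v[:,2]).sum(); 
        if best is None or g>best[0]: best=(g,off,v)
    print(n,best[1]); print((s*1000).astype(int)); print('G',best[2][:,1]); print('B',best[2][:,2])
```

```text
scene -0.008
[-32 -29 -26 -23 -20 -17 -14 -11  -8  -5  -2   1   4   7  10  13  16  19  22  25  28  31]
G [223 244 244 245 244 244 234 225 239 244 244 245 246 246 242 232 239 246 246 246 246 245]
B [ 66  74  71  74  75  74  69  69  91 128 158 161 159 132  92  69  75  83  83  82  85  83]
top -0.004
[-32 -29 -26 -23 -20 -17 -14 -11  -8  -5  -2   1   4   7  10  13  16  19  22  25  28  31]
G [214 244 246 241 240 248 204 189 232 249 241 241 245 249 226 197 241 248 244 245 250 246]
B [ 94 106 105 104 104 108  90  81 112 172 184 195 204 180 120  84 103 106 105 104 108 104]
```

Both views put the lines at about -12 and +13 mm and the bubble's centre at about +1 mm, so it is between them. Handing in.

Run:
```python
from rig import robot
o=robot.get_obs(); print(o['time_s'],o['ee_pos'],o['contact_force'],o['opening']); print(robot.finish_job())
```

```text
16.55 [0.48622189 0.08508448 0.04655578] [-5.2169344  -0.59772981 24.96456799] 0.04047966266730098
the job is handed in; nothing more can be done
None
```

The level plate is seated on both pins and let go. The red knob is gripped and held fully down, turned 1.1 rad clockwise, and the bubble stands between the lines. I handed the job in at 16.6 s; the hand-in reports no verdict.

- **Plate:** both pins show through the holes, and its upper face measured 56 mm above the counter at the middle, as it should when flush.
- **Knob:** it moved down 4.8 mm before meeting its stop. The upward force on the gripper is about 25 N against the 8 N needed, and the opening is 40 mm on the 42 mm knob. The knob's pointer turned with the fingers, so the grip did not slip.
- **Bubble:** the scene and top cameras both put its centre about 1 mm from the middle, between lines at about -12 and +13 mm.
- **Disagreement:** the depth readings of the remaining plate slope differ between cameras, from 0.001 to 0.005 rad. All are well inside the 0.016 limit.
- **Not checked:** I did not re-measure the other things on the counter at the end, but no unexpected contact forces showed up along the way.
- **Picture budget:** I viewed 11 pictures, one over the 10.

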